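# Fetch the dowel jig from behind the bottles

## Robot

A 6-joint arm with a two-finger parallel gripper is mounted at the origin on the work surface. World frame = base frame: x ahead of the robot, y to its left, z up, the work surface at z = 0. Lengths are in mm, angles in rad, forces in N, time in s.
With the tool pointing down it reaches from about 325 to 875 mm from the base axis. Payload 4.4 kg.
Tool frame: the origin (TCP) lies midway between the tips of the shut fingers; the grasp point (between the pads) lies manip.hold_point_z behind it (manip.hold_point_z is the distance from the TCP to the grasp point, in mm); z points along the fingers, y is the direction in which the jaws open and shut (so a half turn about z gives the same grasp; the last joint's range is limited). The gripper opens to 85 mm and grips with 20 to 120 N. Pads are 22 mm wide; open, the fingers measure 114 mm over their backs; the gripper's body (76 mm by 85 mm) begins 54 mm behind the grasp point. The pads swing forward as they close: fully open they stand 13 mm farther back than shut.
Start: joints at [1.044, 0.207, 1.542, -0, 1.393, -0.15], TCP at [211.044, 534.872, 231.282] pointing down, gripper open.
Joint ranges: [-2.73, 2.73], [-0.86, 2.22], [0.23, 2.46], [-1.11, 4.25], [0.08, 2.63], [-2.82, 2.82]. Speed limits (rad/s): [2.79, 2.79, 3.14, 3.14, 3.14, 3.14].

## Interface

Orientations are given as [roll, pitch, yaw] about the fixed x, y, z axes, in that order (R = Rz(yaw) Ry(pitch) Rx(roll)).
In Python, from station import state, cams, order, manip gives the robot as it stands. The module is installed in compiled form; this text tells all that it offers.
- The arm moves only by the shell command python3 -m crank 'ROWS' [FORCE]. ROWS is text: rows parted by semicolons, each of 5 numbers parted by spaces: the opening, from 0 (shut) to 1 (fully open), then the shift along the tool's x, y, z in m, then the turn about the tool's z in rad. In form: fingers x y z yaw; .... A call has 1 to 20 rows; each row is the pose to reach, as a shift and turn from the pose measured when the call began, along the tool's axes at that moment; what a row does not reach only later rows make up. A row lasts 1/10 s, in which the tool goes at most 50 mm and 8.59 degrees, less where a joint would pass 70% of its speed; a pose out of reach is approached as far as the arm can. A call with a gripper value outside its range is refused whole. The fingers move at their own pace and stop on an object; FORCE is the grip in N (left out, the last holds). Time passes only in rows, so rows that repeat a pose let the fingers close. It gives the time, the measured TCP pose, the force and the opening at its end, in the units of the state.
- state(): the state, without advancing time (a new reading comes with each control period).
- cams.get_image(name): name is "side" or "top" or "wrist"; returns a dict with "image" (480x640x3 uint8, blue, green, red), "range_z" (480x640 float32, mm along the optical axis (not along the pixel's ray), 0 where there is no reading), "mtx" (3x3 intrinsics, pixels), "k1" (the pictures are not rectified: a ray, as slopes to the right and down, at radius r is drawn at 1 + k1 r^2 times it, then the intrinsics apply), "rvec" (rotation vector, rad) and "tvec" (3), from world to camera coordinates, as OpenCV has them. Camera axes: x right, y down, z forward; pixel columns grow to the right and rows downward; lengths in mm; the calibration is good to about 2 mm. A picture is of the moment at which its call begins.
- order.close_job(): hands the job in, once; it reports no verdict.
The state is a dict: "time_s": time; "joint_positions": joint angles; "dq": joint speeds; "joint_torque": joint torques, N m; "tcp_pos": TCP position; "orientation": TCP orientation; "force": force on the tool from outside, world axes, zero at the start; "torque": the same for the moment, N m; "width": opening from 0.0 (shut) to 1.0 (fully open).
Only numpy, scipy, OpenCV 4.12 (cv2) and the standard library are available. Lean on these libraries where they do the work, as an engineer would, in place of code of your own. Each camera call takes 0.05 s, during which the arm holds its last target.

## Task

The dowel jig is boxed in behind the three bottles in the tray: first stand all three bottles on the black mat, then take the jig out and lay it flat inside the dark outline on the pine board, either way round, and only after that put every bottle back upright in the middle of the pad of its own colour. Do not tip a bottle over.

Things in the scene. Friction and masses are not known exactly. Their poses are not given: they have to be found in the camera images.
- bottle_orange: loose wood-glue bottle, upright, 130 mm tall, 0.25 kg: white round body 50 mm across up to 75 mm high with a band in orange, a shoulder, and in the same colour a cylindrical cap 36 mm across from 90 to 130 mm (grip it by the cap). Origin: centre of the underside; z up. Round: its yaw means nothing
- bottle_blue: loose wood-filler bottle, upright, 130 mm tall, 0.25 kg: white round body 50 mm across up to 75 mm high with a band in blue, a shoulder, and in the same colour a cylindrical cap 36 mm across from 90 to 130 mm (grip it by the cap). Origin: centre of the underside; z up. Round: its yaw means nothing
- bottle_green: loose wood-oil bottle, upright, 130 mm tall, 0.25 kg: white round body 50 mm across up to 75 mm high with a band in green, a shoulder, and in the same colour a cylindrical cap 36 mm across from 90 to 130 mm (grip it by the cap). Origin: centre of the underside; z up. Round: its yaw means nothing
- jig: loose dowel-drilling jig: silver block with red ends and four dark holes in its top, 36 mm (its x) by 110 mm (its y) by 44 mm tall, 0.35 kg. Origin: centre of the underside; y along its length. It lies on the tray's floor (6 mm above the bench) some 10 mm behind the bottles; once they are gone a finger fits on either long side (20 mm high lip about 40 mm behind it)
- pad_orange: orange square pad, 60 x 60 x 3 mm, fixed in the shallow brown tray (outer lips 20 mm high, robot-side one 12); place of the orange bottle. Origin: centre of its underside. x points across the tray towards the jig, y along the row; the three pads lie in a row, centres 64 mm apart, in any order
- pad_blue: blue square pad, 60 x 60 x 3 mm, fixed in the shallow brown tray (outer lips 20 mm high, robot-side one 12); place of the blue bottle. Origin: centre of its underside. x points across the tray towards the jig, y along the row; the three pads lie in a row, centres 64 mm apart, in any order
- pad_green: green square pad, 60 x 60 x 3 mm, fixed in the shallow brown tray (outer lips 20 mm high, robot-side one 12); place of the green bottle. Origin: centre of its underside. x points across the tray towards the jig, y along the row; the three pads lie in a row, centres 64 mm apart, in any order
- mat: black rubber mat, 250 mm (its x) by 140 mm (its y), 3 mm thick, fixed flat on the bench, empty at the start. Origin: centre of its underside, on the bench; z up
- rail: pine board lying fixed on the bench, 110 mm (its x) by 200 mm (its y) by 18 mm thick, with a dark rectangular outline (inside about 43 x 117 mm, its length along y) in the middle of its top. Origin: centre of its underside, below the middle of the outline; z up
There are look-alikes about, which are no part of the job. Leave any purple look-alike of the bottle_blue alone.

How it is judged (in metres and radians):
On the way, in this order (a step that is already met when the one before it is completed fails the run):
1. all three bottles stand upright and at rest on the black mat together (x of bottle_orange in the frame of mat between -0.118 and 0.118 m and y of bottle_orange in the frame of mat between -0.063 and 0.063 m and z of each of bottle_orange, bottle_blue, bottle_green in the frame of mat below 0.01 m and angle between each of bottle_orange, bottle_blue, bottle_green's own z axis and vertical below 0.15 rad and linear speed of each of bottle_orange, bottle_blue, bottle_green below 0.03 m/s and x of bottle_blue in the frame of mat between -0.118 and 0.118 m and y of bottle_blue in the frame of mat between -0.063 and 0.063 m and x of bottle_green in the frame of mat between -0.118 and 0.118 m and y of bottle_green in the frame of mat between -0.063 and 0.063 m), for 0.2 s.
2. the jig lies flat inside the outline on the pine board while all three bottles still stand on the mat (all of step 1 and horizontal distance between jig and rail below 0.012 m and angle between the y axis of jig and the y axis of rail, either way round below 0.17 rad and z of jig in the frame of rail between 0.014 and 0.024 m and angle between jig's own z axis and vertical below 0.1 rad and linear speed of jig below 0.03 m/s), for 0.2 s.
At the end, for the whole second after the job is handed in: Every bottle stands upright and at rest on the pad of its own colour, its centre within 12 mm of the pad's centre; the jig lies flat and at rest on the pine board, its centre within 12 mm of the outline's centre and its length within 10 degrees of the outline's, either way round (horizontal distance between bottle_orange and pad_orange below 0.012 m and z of bottle_orange in the frame of pad_orange below 0.008 m and angle between each of bottle_orange, bottle_blue, bottle_green, jig's own z axis and vertical below 0.1 rad and linear speed of each of bottle_orange, bottle_blue, bottle_green below 0.02 m/s and horizontal distance between bottle_blue and pad_blue below 0.012 m and z of bottle_blue in the frame of pad_blue below 0.008 m and horizontal distance between bottle_green and pad_green below 0.012 m and z of bottle_green in the frame of pad_green below 0.008 m and horizontal distance between jig and rail below 0.012 m and angle between the y axis of jig and the y axis of rail, either way round below 0.17 rad and z of jig in the frame of rail between 0.014 and 0.024 m and linear speed of jig below 0.03 m/s); the robot touches nothing.
It fails at once if a bottle is tipped over (angle between any of bottle_orange, bottle_blue, bottle_green's own z axis and vertical above 0.7 rad).
It also fails if it takes over 144 s, if anything falls off the work surface, if the arm or the gripper's body presses on something with over 40 N, if the wrist force passes 120 N, or if a joint passes its speed limit or range.

## Working session

There is one attempt and no reset: what is moved stays moved. The work goes in short steps, Python scripts to look and compute and a shell command to move; the robot and the scene stay as the last step left them, time stands still between calls to the robot, and variables do not carry over. Pictures are saved under pics/ and viewed, and the job is handed in when it is done.

```bash
mkdir -p pics; ls; python3 - <<'E'
from station import state,cams,order,manip
import cv2
print(state()); print(manip.hold_point_z)
for n in("top","side","wrist"):
    d=cams.get_image(n); cv2.imwrite(f"pics/{n}0.png",d["image"]); print(n,d["mtx"].tolist(),d["k1"],d["rvec"].ravel(),d["tvec"].ravel())
E
```

```text
pics
{'time_s': 0.0, 'joint_positions': array([ 1.04450936e+00,  2.07410257e-01,  1.54294949e+00, -7.98497890e-06,
        1.39347936e+00, -1.50483357e-01]), 'dq': array([ 1.38168182e-03,  2.06238876e-03, -2.46076774e-03,  2.47046207e-04,
       -1.08906373e-04,  1.22333363e-05]), 'joint_torque': array([-2.55731129e-05, -3.83025634e+01, -2.91601950e+01, -3.37018591e-04,
        1.03744527e-02, -9.76417198e-06]), 'tcp_pos': array([210.66143286, 534.21828662, 230.13339229]), 'orientation': array([-3.13937041e+00, -3.29011634e-04,  2.76579009e+00]), 'force': array([ 0.88560691, -0.23261697, -0.03933445]), 'torque': array([-0.02802983, -0.01917806,  0.01298154]), 'width': 0.9997480842549404}
18.700000000000003
top [[500.91123483459535, 0.0, 318.24959639503203], [0.0, 500.91123483459535, 240.51629851043774], [0.0, 0.0, 1.0]] -0.013452303684811519 [ 2.21037856 -2.21006336  0.04875196] [   4.74834739  439.59124861 1016.54633669]
side [[460.96727028034917, 0.0, 318.317706947651], [0.0, 460.96727028034917, 234.0853371972019], [0.0, 0.0, 1.0]] -0.08704504856787702 [ 2.355481   -0.74581332  0.28193961] [-374.86121104  239.23486115  696.59481843]
wrist [[406.5989055682671, 0.0, 317.22535416868016], [0.0, 406.5989055682671, 234.6284443596938], [0.0, 0.0, 1.0]] -0.0002917874396588388 [-2.36343949 -1.60944633 -0.26418195] [-575.33649278  -42.2420167   379.53339302]
```

View pics/top0.png

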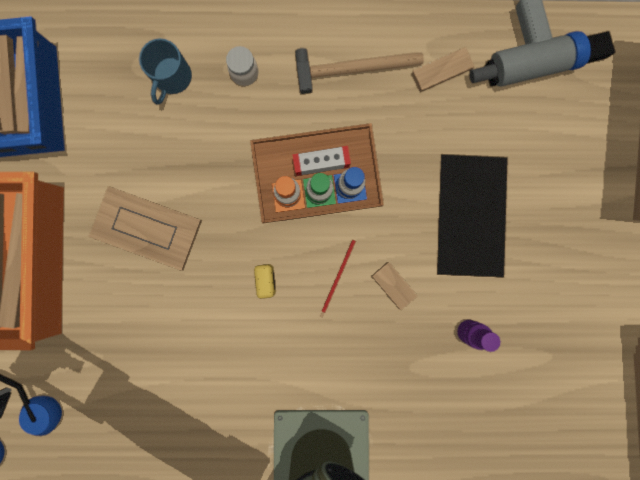

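View pics/side0.png

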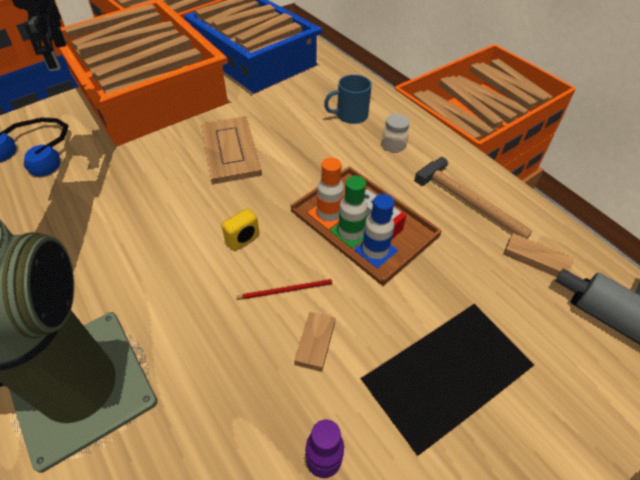

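View pics/wrist0.png

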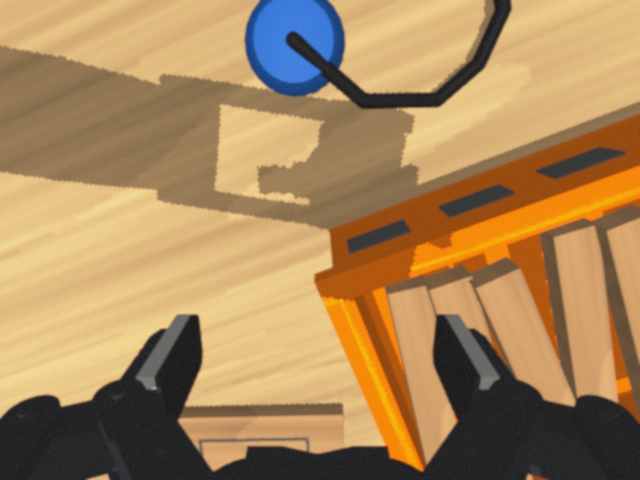

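```bash
cat > h.py <<'E'
from station import state,cams,order,manip
import numpy as np,cv2
def shot(n):
    d=cams.get_image(n); d["R"]=cv2.Rodrigues(np.array(d["rvec"],float))[0]; d["t"]=np.array(d["tvec"],float).ravel()
    d["D"]=np.array([d["k1"],0,0,0],float); d["n"]=n
    return d
def rays(d,uv):
    uv=np.asarray(uv,float).reshape(-1,1,2)
    p=cv2.undistortPoints(uv,d["mtx"],d["D"]).reshape(-1,2)
    return np.c_[p,np.ones(len(p))]
def atz(d,uv,z):
    r=rays(d,uv)@d["R"]; c=-d["R"].T@d["t"]
    return c+r*((z-c[2])/r[:,2])[:,None]
def cloud(d):
    v,u=np.mgrid[:480,:640]
    r=rays(d,np.c_[u.ravel(),v.ravel()])
    z=d["range_z"].ravel()[:,None]
    P=(r*z-d["t"])@d["R"]; P[z[:,0]<=0]=np.nan
    return P.reshape(480,640,3)
def hsv(d): return cv2.cvtColor(d["image"],cv2.COLOR_BGR2HSV)
HUE={"orange":(5,16),"green":(45,80),"blue":(102,125)}
def cmask(H,c,s=150,v=60):
    lo,hi=HUE[c]; return (H[...,0]>=lo)&(H[...,0]<=hi)&(H[...,1]>s)&(H[...,2]>v)
E
python3 - <<'E'
from h import *
d=shot("top");P=cloud(d);H=hsv(d)
box=np.zeros((480,640),bool);box[125:222,248:385]=1
print("tray floor z",np.nanmedian(P[165:185,262:272,2]), "mat z",np.nanmedian(P[180:250,450:495,2]),"bench",np.nanmedian(P[330:350,300:400,2]))
# interesting samples
for c in HUE:
    m=cmask(H,c)&box
    hi=m&(P[...,2]>115); lo=m&(P[...,2]<25)
    v,u=np.where(hi); 
    (cx,cy),r=cv2.minEnclosingCircle(np.c_[u,v].astype(np.float32))
    print(c,hi.sum(),lo.sum(),"topz",np.nanpercentile(P[hi][:,2],[10,50,90]).round(1),"ctr cloud",P[hi].mean(0).round(1),"encl",(cx,cy,r),atz(d,[(cx,cy)],139).round(1), "r mm",r*(1016-139)/500)
    v,u=np.where(lo); q=atz(d,np.c_[u,v],9)[:,:2].astype(np.float32); rr=cv2.minAreaRect(q); print("  pad",rr, H[lo].mean(0).round())
dark=(H[...,2]<40); dark[:, :430]=0; dark[:,515:]=0; dark[:140]=0;dark[285:]=0
v,u=np.where(dark); print("mat",cv2.minAreaRect(atz(d,np.c_[u,v],3)[:,:2].astype(np.float32)))
im=d["image"][125:225,245:390]; cv2.imwrite("pics/tray1.png",cv2.resize(im,None,fx=5,fy=5,interpolation=cv2.INTER_CUBIC))
im=d["image"][180:275,85:210]; cv2.imwrite("pics/rail1.png",cv2.resize(im,None,fx=5,fy=5,interpolation=cv2.INTER_CUBIC))
E
```

```text
tray floor z 7.1577606389818555 mat z 4.337945206247635 bench 0.8992058715046538
orange 325 457 topz [136.8 139.8 141.8] ctr cloud [532.3  65.8 138.9] encl (285.30645751953125, 186.0677490234375, 10.596885681152344) [[532.5  65.1 139. ]] r mm 18.58693748474121
  pad ((581.756591796875, 8.476142883300781), (157.2578887939453, 240.75534057617188), 8.106290817260742) [ 12. 159. 152.]
green 1 0 topz [125.9 125.9 125.9] ctr cloud [521.9   4.8 125.9] encl (319.0, 193.0, 9.999999747378752e-05) [[520.2   4.9 139. ]] r mm 0.0001753999955690233Traceback (most recent call last):
  File "<stdin>", line 12, in <module>
  File "h.py", line 12, in atz
    r=rays(d,uv)@d["R"]; c=-d["R"].T@d["t"]
      ~~~~^^^^^^
  File "h.py", line 9, in rays
    p=cv2.undistortPoints(uv,d["mtx"],d["D"]).reshape(-1,2)
      ~~~~~~~~~~~~~~~~~~~^^^^^^^^^^^^^^^^^^^^
cv2.error: OpenCV(4.12.0) /io/opencv/modules/calib3d/src/undistort.dispatch.cpp:347: error: (-215:Assertion failed) CV_IS_MAT(_src) && CV_IS_MAT(_dst) && (_src->rows == 1 || _src->cols == 1) && (_dst->rows == 1 || _dst->cols == 1) && _src->cols + _src->rows - 1 == _dst->rows + _dst->cols - 1 && (CV_MAT_TYPE(_src->type) == CV_32FC2 || CV_MAT_TYPE(_src->type) == CV_64FC2) && (CV_MAT_TYPE(_dst->type) == CV_32FC2 || CV_MAT_TYPE(_dst->type) == CV_64FC2) in function 'cvUndistortPointsInternal'
```

```bash
python3 - <<'E'
from h import *
d=shot("top");H=hsv(d)
for n,p in dict(orangecap=(285,183),greencap=(319,182),bluecap=(354,176),opad=(280,208),gpad=(330,204),bpad=(362,198),tray=(270,170),rail=(110,230),wood=(300,350)).items(): print(n,H[p[1],p[0]])
im=d["image"][125:225,245:390]; cv2.imwrite("pics/tray1.png",cv2.resize(im,None,fx=5,fy=5,interpolation=cv2.INTER_CUBIC))
im=d["image"][180:275,85:210]; cv2.imwrite("pics/rail1.png",cv2.resize(im,None,fx=5,fy=5,interpolation=cv2.INTER_CUBIC))
E
```

```text
orangecap [ 12 160 199]
greencap [ 65 115 137]
bluecap [108 151 155]
opad [ 12 162 198]
gpad [ 46 106 101]
bpad [108 152 156]
tray [ 13 142 144]
rail [ 16 101 152]
wood [ 18  90 170]
```

View pics/tray1.png

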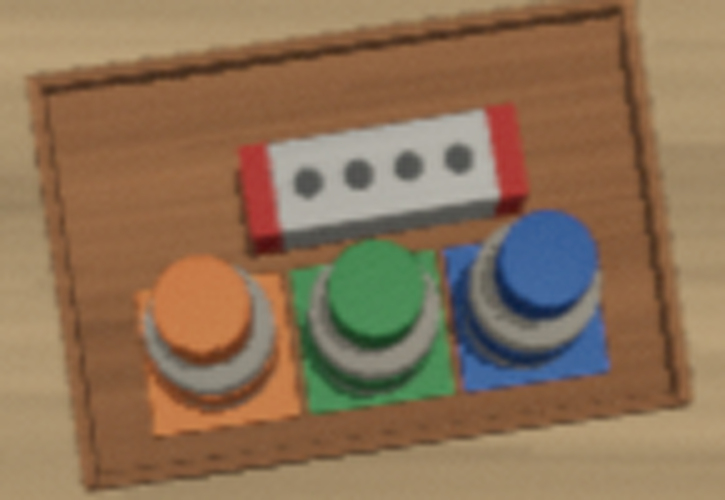

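View pics/rail1.png

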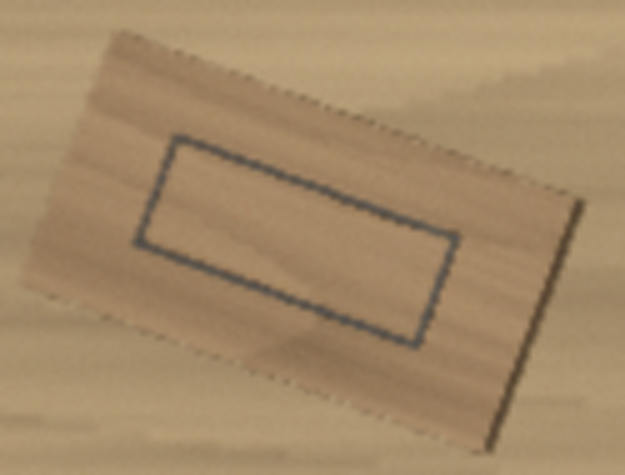

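```bash
cat >> h.py <<'E'
def cmask(H,c):
    h,s,v=H[...,0],H[...,1],H[...,2]
    if c=="orange": return (h>=9)&(h<=15)&(s>145)&(v>170)
    if c=="green": return (h>=40)&(h<=80)&(s>85)&(v>50)
    return (h>=100)&(h<=116)&(s>110)&(v>60)
E
cat > scan.py <<'E'
from h import *
d=shot("top");P=cloud(d);H=hsv(d)
box=np.zeros((480,640),bool);box[125:222,248:385]=1
for c in("orange","green","blue"):
    m=cmask(H,c)&box
    hi=m&(P[...,2]>120); lo=m&(P[...,2]<22)
    hi=cv2.morphologyEx(hi.astype(np.uint8),cv2.MORPH_OPEN,np.ones((3,3)))>0
    v,u=np.where(hi)
    if len(v): 
        (cx,cy),r=cv2.minEnclosingCircle(np.c_[u,v].astype(np.float32))
        print(c,hi.sum(),lo.sum(),"topz",np.nanpercentile(P[hi][:,2],[10,50,90]).round(1),"cloud",P[hi].mean(0).round(1),"encl",atz(d,[(cx,cy)],139).round(1), "r mm",r*(1016-139)/500)
    n,l,s,_=cv2.connectedComponentsWithStats(lo.astype(np.uint8))
    lo=l==1+np.argmax(s[1:,4])
    v,u=np.where(lo); q=atz(d,np.c_[u,v],9)[:,:2].astype(np.float32); print("  pad",cv2.minAreaRect(q))
dark=(H[...,2]<40); dark[:, :430]=0; dark[:,515:]=0; dark[:140]=0;dark[285:]=0
v,u=np.where(dark); print("mat",cv2.minAreaRect(atz(d,np.c_[u,v],3)[:,:2].astype(np.float32)))
m=box&(P[...,2]>42)&(P[...,2]<58); m[168+5:]=0
n,l,s,_=cv2.connectedComponentsWithStats(m.astype(np.uint8)); m=l==1+np.argmax(s[1:,4])
v,u=np.where(m); print("jig",m.sum(),cv2.minAreaRect(atz(d,np.c_[u,v],50)[:,:2].astype(np.float32)),np.median(P[m][:,2]),P[m].mean(0))
f=lambda L,ox,oy:[((x+.5)/5-.5+ox,(y+.5)/5-.5+oy) for x,y in L]
o=atz(d,f([(177,137),(458,237),(416,346),(138,242)],85,180),18)
print("rail outline",o.round(1),o.mean(0).round(1)); e=o[1]-o[0]; print(np.hypot(*e[:2]),np.degrees(np.arctan2(e[1],e[0])), np.hypot(*(o[2]-o[1])[:2]))
o=atz(d,f([(152,436),(611,371)],245,125),9);print("pad front corners",o.round(1)); e=o[1]-o[0];print(np.hypot(*e[:2]),np.degrees(np.arctan2(e[1],e[0])))
o=atz(d,f([(307,183),(358,174),(408,166),(458,158)],245,125),50);print("jig holes",o.round(1),o.mean(0)); e=o[3]-o[0];print(np.degrees(np.arctan2(e[1],e[0])))
E
python3 scan.py
```

```text
orange 281 211 topz [138.  140.2 142.3] cloud [534.   66.1 140.2] encl [[533.9  66.  139. ]] r mm 16.797632534027098
  pad ((531.8607177734375, 66.41262817382812), (58.08857727050781, 58.6864128112793), 8.20812702178955)
green 309 240 topz [137.2 139.9 142. ] cloud [538.2   4.  139.3] encl [[538.4   3.4 139. ]] r mm 18.156684116363525
  pad ((541.1014404296875, 3.3043441772460938), (59.565460205078125, 59.649356842041016), 8.150655746459961)
blue 311 210 topz [136.7 139.8 141.9] cloud [548.5 -57.2 139. ] encl [[548.8 -57.  139. ]] r mm 17.9963966960907
  pad ((550.129638671875, -59.86558532714844), (58.32115173339844, 57.71746826171875), 8.427675247192383)
mat ((491.9581298828125, -312.58123779296875), (135.5152587890625, 245.2595672607422), 87.54917907714844)
jig 1054 ((598.7371215820312, -1.0143356323242188), (38.32737731933594, 110.55939483642578), 9.237517356872559) 51.25160878799035 [598.49792     -0.98141207  51.12194957]
rail outline [[506.9 405.9  18. ]
 [466.5 291.9  18. ]
 [422.4 308.4  18. ]
 [464.4 421.   18. ]] [465.  356.8  18. ]
120.95766004922169 -109.54307118574812 47.034780118650545
pad front corners [[498.2  93.2   9. ]
 [525.1 -94.6   9. ]]
189.72300702633888 -81.8542585175004
jig holes [[594.4  29.4  50. ]
 [598.    9.3  50. ]
 [601.2 -10.4  50. ]
 [604.5 -30.1  50. ]] [ 5.99535250e+02 -4.43032828e-01  5.00000000e+01]
-80.41764109716665
```

```bash
cat > go.py <<'E'
import sys
from h import *
from scipy.spatial.transform import Rotation as Ro
x,y,z,yaw=map(float,sys.argv[1:5])
s=state(); R=Ro.from_euler("xyz",s["orientation"]).as_matrix()
sh=R.T@(np.array([x,y,z])-s["tcp_pos"])/1000
t=s["orientation"][2]-np.radians(yaw); t=(t+np.pi)%(2*np.pi)-np.pi
print("shift",sh.round(4),"turn",round(t,4),"| tcp",s["tcp_pos"].round(1),"yaw",np.degrees(s["orientation"][2]).round(2),"w",round(s["width"],3),"F",s["force"].round(1),"t",round(s["time_s"],2))
E
python3 go.py 548.7 -57.2 200 98.15
```

```text
shift [-0.5314 -0.4265  0.0311] turn 1.0528 | tcp [210.9 534.6 230.9] yaw 158.47 w 0.994 F [-0.  -0.4  0.7] t 0.3
```

```bash
R="" ; python3 -m crank '1 -0.5314 -0.4265 0.0311 1.0528; 1 -0.5314 -0.4265 0.0311 1.0528; 1 -0.5314 -0.4265 0.0311 1.0528; 1 -0.5314 -0.4265 0.0311 1.0528; 1 -0.5314 -0.4265 0.0311 1.0528; 1 -0.5314 -0.4265 0.0311 1.0528; 1 -0.5314 -0.4265 0.0311 1.0528; 1 -0.5314 -0.4265 0.0311 1.0528; 1 -0.5314 -0.4265 0.0311 1.0528; 1 -0.5314 -0.4265 0.0311 1.0528; 1 -0.5314 -0.4265 0.0311 1.0528; 1 -0.5314 -0.4265 0.0311 1.0528; 1 -0.5314 -0.4265 0.0311 1.0528; 1 -0.5314 -0.4265 0.0311 1.0528; 1 -0.5314 -0.4265 0.0311 1.0528; 1 -0.5314 -0.4265 0.0311 1.0528; 1 -0.5314 -0.4265 0.0311 1.0528' 50; python3 go.py 548.7 -57.2 100 98.15; python3 - <<'E'
from h import *
cv2.imwrite("pics/wrist1.png",shot("wrist")["image"])
E
```

```text
time_s: 2.0
tcp_pos: [548.1, -56.2, 199.8]
orientation: [-3.14, -0.0, 1.714]
force: [-0.5, 0.1, 0.1]
width: 0.998
shift [-0.0011  0.0006  0.0998] turn 0.0007 | tcp [548.1 -56.2 199.8] yaw 98.19 w 0.998 F [-0.5  0.1  0.1] t 2.0
```

View pics/wrist1.png

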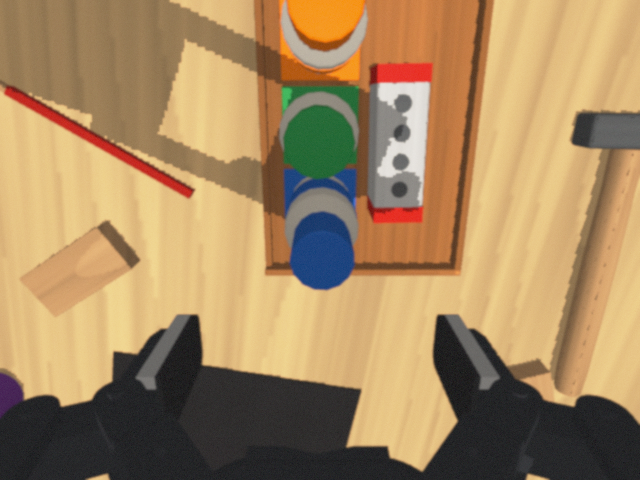

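The wrist view shows the blue cap at about (322, 258), centred between the fingers (190 to 445). The tray walls are parallel to the tool axes. I'll check its position by calibration, then descend.

```bash
python3 - <<'E'
from h import *
d=shot("wrist"); print(atz(d,[(322,258)],139), atz(d,[(320,152)],139))
E
python3 go.py 548.7 -57.2 99 98.15
python3 -m crank '1 -0.001 0.0006 0.05 0; 1 -0.001 0.0006 0.075 0; 1 -0.001 0.0006 0.1 0; 1 -0.001 0.0006 0.101 0; 0 -0.001 0.0006 0.101 0; 0 -0.001 0.0006 0.101 0; 0 -0.001 0.0006 0.101 0; 0 -0.001 0.0006 0.101 0; 0 -0.001 0.0006 0.101 0; 0 -0.001 0.0006 0.101 0; 0 -0.001 0.0006 0.101 0; 0 -0.001 0.0006 0.101 0' 50; python3 go.py 548.7 -57.2 200 98.15
```

```text
[[551.67110626 -54.13438879 139.        ]] [[542.38865295   1.46659262 139.        ]]
shift [-0.0013  0.0004  0.1011] turn 0.0016 | tcp [548.1 -55.9 200.1] yaw 98.24 w 1.001 F [-0.9 -0.2  0.2] t 2.1
time_s: 3.3
tcp_pos: [550.4, -57.1, 101.1]
orientation: [3.139, 0.002, 1.715]
force: [1.0, 0.7, 7.5]
width: 0.408
shift [ 0.     -0.0014 -0.0989] turn 0.0016 | tcp [550.4 -57.1 101.1] yaw 98.24 w 0.408 F [1.  0.7 7.5] t 3.3
```

```bash
python3 go.py 572 -340 200 98.15; python3 go.py 572 -340 96 98.15
```

```text
shift [-0.2832 -0.0189 -0.0985] turn 0.0016 | tcp [550.4 -57.1 101.1] yaw 98.24 w 0.408 F [1.  0.7 7.5] t 3.3
shift [-0.283  -0.0192  0.0055] turn 0.0016 | tcp [550.4 -57.1 101.1] yaw 98.24 w 0.408 F [1.  0.7 7.5] t 3.3
```

```bash
python3 -m crank '0 0 0 -0.03 0; 0 0 0 -0.07 0; 0 -0.02 0 -0.1 0; 0 -0.06 -0.004 -0.1 0; 0 -0.1 -0.006 -0.1 0; 0 -0.14 -0.01 -0.1 0; 0 -0.18 -0.012 -0.1 0; 0 -0.22 -0.015 -0.1 0; 0 -0.26 -0.018 -0.1 0; 0 -0.275 -0.019 -0.1 0; 0 -0.283 -0.019 -0.1 0; 0 -0.283 -0.019 -0.06 0; 0 -0.283 -0.019 -0.02 0; 0 -0.283 -0.019 -0.01 0; 0 -0.283 -0.019 -0.005 0; 0 -0.283 -0.019 -0.001 0; 0 -0.283 -0.019 0.001 0;  0 -0.283 -0.019 0.003 0' 50; python3 go.py 572 -340 95 98.15;  python3 - <<'E'
from h import *
cv2.imwrite("pics/side2.png",shot("side")["image"])
E
```

```text
time_s: 5.1
tcp_pos: [573.5, -340.7, 100.7]
orientation: [3.136, 0.004, 1.715]
force: [0.5, 0.3, -3.0]
width: 0.406
shift [ 0.0009 -0.0015  0.0057] turn 0.0018 | tcp [ 573.5 -340.7  100.7] yaw 98.25 w 0.406 F [ 0.5  0.3 -3. ] t 5.1
```

View pics/side2.png

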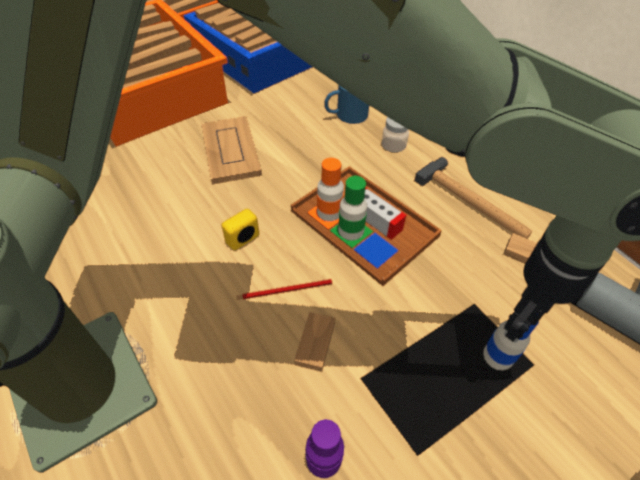

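Blue is held at (508, 345), just above the mat's far corner. Next I lower it to contact and release.

```bash
python3 -m crank '0 0 0 0.002 0; 0 0 0 0.004 0; 0 0 0 0.005 0; 0 0 0 0.006 0; 0 0 0 0.006 0' 50; python3 -m crank '0.6 0 0 0 0; 0.8 0 0 0 0; 1 0 0 0 0; 1 0 0 0 0;1 0 0 -0.03 0; 1 0 0 -0.07 0; 1 0 0 -0.1 0; 1 0 0 -0.1 0' 50;  python3 go.py 540.3 3.6 200 98.15
```

```text
time_s: 5.65
tcp_pos: [573.4, -340.9, 95.2]
orientation: [3.136, 0.004, 1.715]
force: [-1.5, 0.9, 3.2]
width: 0.411
time_s: 6.45
tcp_pos: [576.0, -342.8, 202.2]
orientation: [3.128, 0.013, 1.715]
force: [-0.2, -0.7, 0.7]
width: 0.997
shift [ 0.348   0.0144 -0.0022] turn 0.0017 | tcp [ 576.  -342.8  202.2] yaw 98.25 w 0.997 F [-0.2 -0.7  0.7] t 6.45
```

```bash
python3 -m crank '1 0.04 0.002 0 0; 1 0.085 0.004 0 0; 1 0.13 0.006 0 0; 1 0.175 0.008 0 0; 1 0.22 0.01 0 0; 1 0.265 0.012 0 0; 1 0.31 0.013 0 0; 1 0.335 0.014 0 0; 1 0.348 0.0144 -0.002 0.0017;1 0.348 0.0144 -0.002 0.0017;1 0.348 0.0144 -0.002 0.0017;1 0.348 0.0144 -0.002 0.0017' 50; python3 go.py 540.3 3.6 99 98.15; python3 - <<'E'
from h import *
cv2.imwrite("pics/wrist3.png",shot("wrist")["image"])
E
```

```text
time_s: 7.65
tcp_pos: [540.6, 2.2, 199.6]
orientation: [3.128, 0.014, 1.711]
force: [-0.1, 0.1, 0.0]
width: 0.999
shift [ 0.0029 -0.0014  0.1006] turn -0.0017 | tcp [540.6   2.2 199.6] yaw 98.05 w 0.999 F [-0.1  0.1  0. ] t 7.65
```

View pics/wrist3.png

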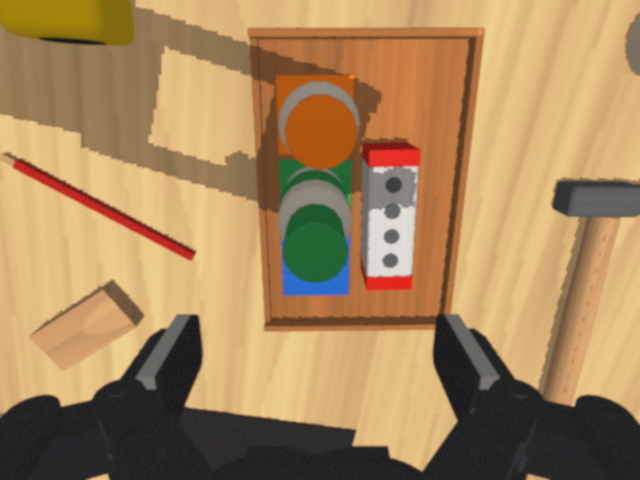

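```bash
python3 -m crank '1 0.003 -0.0014 0.04 0; 1 0.003 -0.0014 0.075 0; 1 0.003 -0.0014 0.095 0; 1 0.003 -0.0014 0.1005 0; 1 0.003 -0.0014 0.1005 0; 0 0.003 -0.0014 0.1005 0;0 0.003 -0.0014 0.1005 0;0 0.003 -0.0014 0.1005 0;0 0.003 -0.0014 0.1005 0;0 0.003 -0.0014 0.1005 0;0 0.003 -0.0014 0.1005 0;0 0.003 -0.0014 0.1005 0;0 0.003 -0.0014 0.1005 0' 50; python3 go.py 495 -285 200 98.15; python3 go.py 495 -285 95 98.15;
```

```text
time_s: 9.0
tcp_pos: [540.9, 3.6, 100.5]
orientation: [3.127, 0.014, 1.711]
force: [-1.6, -0.4, 5.8]
width: 0.41
shift [-0.2807 -0.0844 -0.0967] turn -0.0017 | tcp [540.9   3.6 100.5] yaw 98.05 w 0.41 F [-1.6 -0.4  5.8] t 9.0
shift [-0.2792 -0.086   0.0083] turn -0.0017 | tcp [540.9   3.6 100.5] yaw 98.05 w 0.41 F [-1.6 -0.4  5.8] t 9.0
```

```bash
python3 -m crank '0 0 0 -0.03 0; 0 0 0 -0.07 0; 0 -0.02 -0.005 -0.097 0; 0 -0.06 -0.018 -0.097 0; 0 -0.1 -0.03 -0.097 0; 0 -0.14 -0.042 -0.097 0; 0 -0.18 -0.054 -0.097 0; 0 -0.22 -0.066 -0.097 0; 0 -0.26 -0.078 -0.097 0; 0 -0.275 -0.083 -0.097 0; 0 -0.28 -0.085 -0.097 0; 0 -0.28 -0.085 -0.06 0; 0 -0.28 -0.085 -0.02 0; 0 -0.28 -0.085 -0.01 0; 0 -0.28 -0.085 -0.004 0; 0 -0.28 -0.085 0 0; 0 -0.28 -0.085 0.003 0;  0 -0.28 -0.085 0.005 0; 0 -0.28 -0.085 0.007 0; 0 -0.28 -0.085 0.008 0' 50; python3 go.py 495 -285 95 98.15
```

```text
time_s: 11.0
tcp_pos: [496.4, -286.0, 95.8]
orientation: [3.126, 0.015, 1.711]
force: [0.3, 0.3, -2.5]
width: 0.409
shift [ 0.0012 -0.0012  0.0008] turn -0.0018 | tcp [ 496.4 -286.    95.8] yaw 98.05 w 0.409 F [ 0.3  0.3 -2.5] t 11.0
```

```bash
python3 -m crank '0 0 0 0.001 0; 0 0 0 0.0015 0; 0.6 0 0 0.0015 0; 0.8 0 0 0.0015 0; 1 0 0 0.0015 0; 1 0 0 0 0;1 0 0 -0.03 0; 1 0 0 -0.06 0; 1 0 0 -0.09 0; 1 0 0 -0.1 0; 1 0 0 -0.1 0; 1 0 0 -0.1 0; 1 0 0 -0.1 0' 50;  python3 go.py 533.3 66 200 98.15
```

```text
time_s: 12.3
tcp_pos: [493.5, -283.8, 193.5]
orientation: [3.129, 0.012, 1.711]
force: [0.0, -0.2, 1.1]
width: 0.997
shift [ 0.3406  0.0886 -0.0096] turn -0.0018 | tcp [ 493.5 -283.8  193.5] yaw 98.05 w 0.997 F [ 0.  -0.2  1.1] t 12.3
```

```bash
python3 -m crank '1 0.04 0.0105 0 0; 1 0.085 0.022 0 0; 1 0.13 0.034 0 0; 1 0.175 0.046 0 0; 1 0.22 0.057 0 0; 1 0.265 0.069 0 0; 1 0.31 0.08 0 0; 1 0.335 0.087 -0.006 0; 1 0.3406 0.0886 -0.0096 -0.0018;1 0.3406 0.0886 -0.0096 -0.0018;1 0.3406 0.0886 -0.0096 -0.0018;1 0.3406 0.0886 -0.0096 -0.0018' 50; python3 go.py 533 66 99 98.15; python3 - <<'E'
from h import *
cv2.imwrite("pics/wrist4.png",shot("wrist")["image"])
cv2.imwrite("pics/side4.png",shot("side")["image"])
E
```

```text
time_s: 13.5
tcp_pos: [533.0, 64.5, 199.4]
orientation: [3.13, 0.012, 1.711]
force: [0.3, 0.3, -0.5]
width: 0.996
shift [ 0.0027 -0.001   0.1004] turn -0.002 | tcp [533.   64.5 199.4] yaw 98.04 w 0.996 F [ 0.3  0.3 -0.5] t 13.5
```

View pics/wrist4.png

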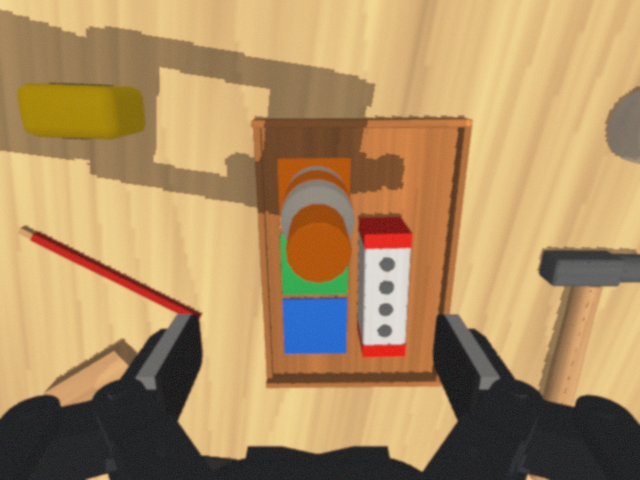

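View pics/side4.png

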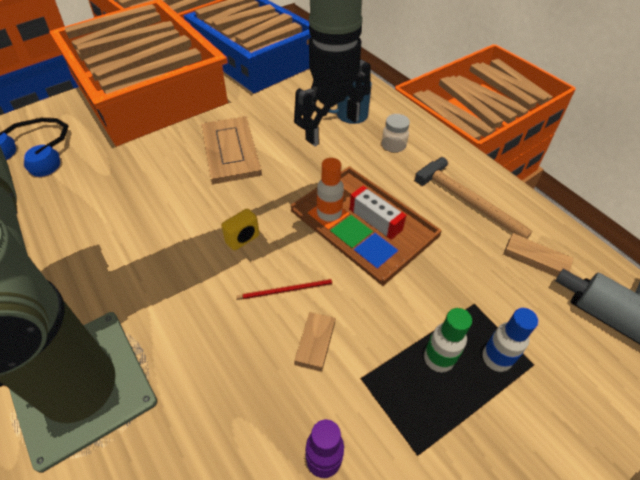

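Green and blue stand on the mat at (446, 340) and (508, 340) in the side view. The orange cap is at (318, 243) in the wrist view, centred in the jaws.

```bash
python3 -m crank '1 0.0027 -0.001 0.04 0; 1 0.0027 -0.001 0.075 0; 1 0.0027 -0.001 0.095 0; 1 0.0027 -0.001 0.1005 0; 1 0.0027 -0.001 0.1005 0; 0 0.0027 -0.001 0.1005 0;0 0.0027 -0.001 0.1005 0;0 0.0027 -0.001 0.1005 0;0 0.0027 -0.001 0.1005 0;0 0.0027 -0.001 0.1005 0;0 0.0027 -0.001 0.1005 0;0 0.0027 -0.001 0.1005 0;0 0.0027 -0.001 0.1005 0' 50; python3 go.py 415 -340 210 98.15; python3 go.py 415 -340 94 98.15;
```

```text
time_s: 14.9
tcp_pos: [533.9, 66.1, 100.6]
orientation: [3.128, 0.013, 1.711]
force: [-1.4, -0.8, 6.7]
width: 0.404
shift [-0.3868 -0.1731 -0.1068] turn -0.0018 | tcp [533.9  66.1 100.6] yaw 98.05 w 0.404 F [-1.4 -0.8  6.7] t 14.9
shift [-0.3853 -0.1748  0.0092] turn -0.0018 | tcp [533.9  66.1 100.6] yaw 98.05 w 0.404 F [-1.4 -0.8  6.7] t 14.9
```

```bash
python3 -m crank '0 0 0 -0.03 0; 0 0 0 -0.07 0; 0 -0.02 -0.01 -0.107 0; 0 -0.06 -0.028 -0.107 0; 0 -0.1 -0.046 -0.107 0; 0 -0.14 -0.064 -0.107 0; 0 -0.18 -0.082 -0.107 0; 0 -0.22 -0.1 -0.107 0; 0 -0.26 -0.118 -0.107 0; 0 -0.3 -0.136 -0.107 0; 0 -0.34 -0.154 -0.107 0; 0 -0.37 -0.168 -0.107 0; 0 -0.386 -0.174 -0.107 0; 0 -0.386 -0.174 -0.107 0; 0 -0.386 -0.174 -0.107 0' 50; python3 go.py 415 -340 94.6 98.15
```

```text
time_s: 16.4
tcp_pos: [413.9, -338.3, 209.4]
orientation: [3.128, 0.011, 1.711]
force: [-0.5, -0.4, -2.9]
width: 0.411
shift [-0.0006 -0.0007  0.1149] turn -0.0021 | tcp [ 413.9 -338.3  209.4] yaw 98.03 w 0.411 F [-0.5 -0.4 -2.9] t 16.4
```

```bash
python3 -m crank '0 0 0 0.04 0; 0 0 0 0.08 0; 0 0 0 0.1 0; 0 0 0 0.107 0; 0 0 0 0.111 0; 0 0 0 0.113 0; 0 0 0 0.115 0; 0 0 0 0.115 0' 50; python3 go.py 415 -340 200 98.15
```

```text
time_s: 17.2
tcp_pos: [416.3, -339.8, 95.6]
orientation: [3.127, 0.012, 1.711]
force: [0.8, -0.3, -1.9]
width: 0.407
shift [-0.0013  0.0002 -0.1044] turn -0.0019 | tcp [ 416.3 -339.8   95.6] yaw 98.04 w 0.407 F [ 0.8 -0.3 -1.9] t 17.2
```

```bash
python3 -m crank '0 0 0 0.001 0; 0 0 0 0.0015 0; 0.6 0 0 0.0015 0; 0.8 0 0 0.0015 0; 1 0 0 0.0015 0; 1 0 0 0 0;1 0 0 -0.03 0; 1 0 0 -0.06 0; 1 0 0 -0.09 0; 1 0 0 -0.1 0; 1 0 0 -0.1 0; 1 0 0 -0.1 0; 1 0 0 -0.1 0' 50;  python3 - <<'E'
from h import *
d=shot("top");P=cloud(d);H=hsv(d)
im=d["image"]; cv2.imwrite("pics/top5.png",im)
cv2.imwrite("pics/tray5.png",cv2.resize(im[125:225,245:390],None,fx=5,fy=5,interpolation=cv2.INTER_CUBIC))
cv2.imwrite("pics/side5.png",shot("side")["image"])
box=np.zeros((480,640),bool);box[125:222,248:385]=1
for c in("orange","green","blue"):
    lo=cmask(H,c)&box
    n,l,s,_=cv2.connectedComponentsWithStats(lo.astype(np.uint8)); lo=l==1+np.argmax(s[1:,4])
    v,u=np.where(lo); q=atz(d,np.c_[u,v],9)[:,:2].astype(np.float32); print(c,"pad",cv2.minAreaRect(q),q.mean(0))
m=box&(P[...,2]>44)&(P[...,2]<58)
n,l,s,_=cv2.connectedComponentsWithStats(m.astype(np.uint8)); m=l==1+np.argmax(s[1:,4])
v,u=np.where(m); q=atz(d,np.c_[u,v],50)[:,:2].astype(np.float32);print("jig",m.sum(),cv2.minAreaRect(q),q.mean(0))
E
```

```text
time_s: 18.5
tcp_pos: [413.7, -337.7, 193.3]
orientation: [3.129, 0.009, 1.711]
force: [0.7, 0.2, -0.2]
width: 0.998
orange pad ((532.129638671875, 66.46451568603516), (59.25072479248047, 59.258602142333984), 8.159211158752441) [532.0159   66.46025]
green pad ((541.1514282226562, 3.2827186584472656), (59.60295104980469, 59.7523307800293), 8.213950157165527) [541.1123     3.301304]
blue pad ((550.133544921875, -59.867366790771484), (58.210777282714844, 57.985206604003906), 8.281134605407715) [550.1233   -59.849407]
jig 1045 ((599.1009521484375, -0.9573287963867188), (37.74026870727539, 110.59261322021484), 9.14063549041748) [598.89636     -0.84576017]
```

View pics/side5.png

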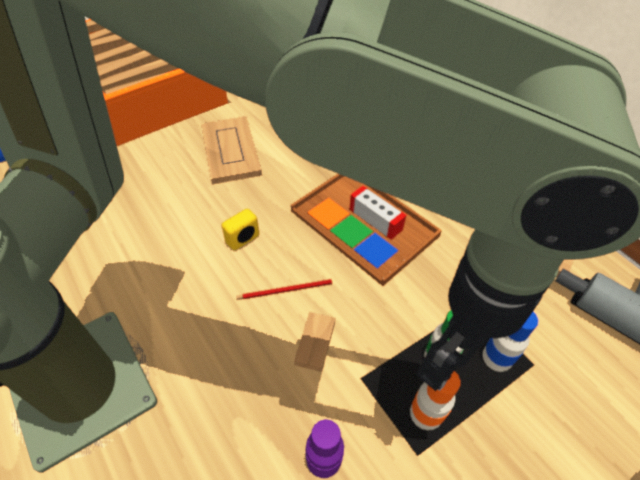

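View pics/tray5.png

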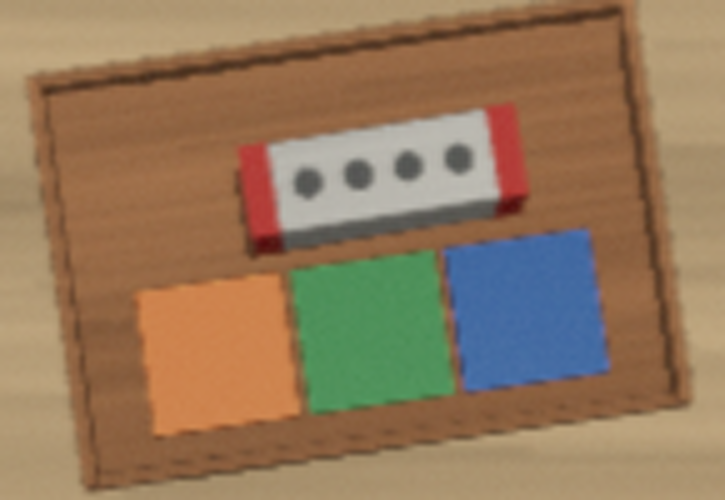

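All three bottles stand on the mat, and in the top crop the jig and the three pads are clear to see. Next is the jig.

```bash
python3 go.py 600 -0.7 160 99.3
```

```text
shift [0.3082 0.231  0.0337] turn -0.0221 | tcp [ 413.9 -337.9  193.6] yaw 98.04 w 0.999 F [-0.2 -0.3 -0.6] t 18.6
```

```bash
python3 -m crank '1 0.035 0.026 0 0; 1 0.07 0.052 0 0; 1 0.105 0.079 0 0; 1 0.14 0.105 0 0; 1 0.175 0.131 0 0; 1 0.21 0.157 0 0; 0.7 0.245 0.183 0.01 -0.01; 0.7 0.28 0.21 0.02 -0.022; 0.7 0.3 0.225 0.03 -0.022; 0.7 0.308 0.231 0.034 -0.022; 0.7 0.308 0.231 0.034 -0.022; 0.7 0.308 0.231 0.034 -0.022; 0.7 0.308 0.231 0.034 -0.022' 50; python3 go.py 600 -0.7 15 99.3; python3 - <<'E'
from h import *
cv2.imwrite("pics/wrist6.png",shot("wrist")["image"])
E
```

```text
time_s: 19.9
tcp_pos: [599.8, -2.4, 160.1]
orientation: [3.129, 0.01, 1.731]
force: [0.3, -0.2, -0.7]
width: 0.701
shift [ 0.0032 -0.0014  0.1451] turn -0.0019 | tcp [599.8  -2.4 160.1] yaw 99.19 w 0.701 F [ 0.3 -0.2 -0.7] t 19.9
```

View pics/wrist6.png

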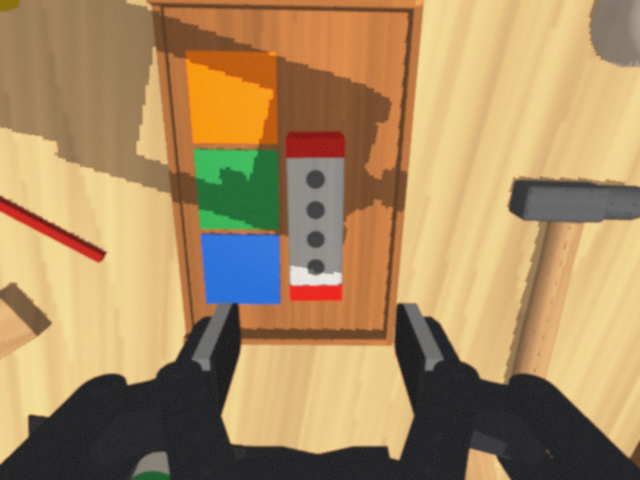

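The jig is at (316, 218), parallel to the jaws and centred between them (about 318). I'll descend and grip it.

```bash
python3 -m crank '0.7 0.001 -0.0004 0.04 0; 0.7 0.0015 -0.0008 0.08 0; 0.7 0.002 -0.001 0.1 0; 0.7 0.0025 -0.0012 0.12 0; 0.7 0.003 -0.0014 0.13 0; 0.7 0.003 -0.0014 0.138 0; 0.7 0.003 -0.0014 0.143 0; 0.7 0.003 -0.0014 0.143 0' 60; python3 go.py 600 -0.7 15 99.3
```

```text
time_s: 20.75
tcp_pos: [600.3, -1.1, 17.5]
orientation: [3.128, 0.01, 1.731]
force: [-0.6, -0.1, 0.9]
width: 0.704
shift [ 0.0005 -0.0003  0.0025] turn -0.0024 | tcp [600.3  -1.1  17.5] yaw 99.17 w 0.704 F [-0.6 -0.1  0.9] t 20.75
```

```bash
python3 -m crank '0.6 0 0 0.001 0; 0.4 0 0 0.001 0; 0.3 0 0 0.001 0; 0 0 0 0.001 0; 0 0 0 0.001 0; 0 0 0 0.001 0; 0 0 0 0.001 0; 0 0 0 0.001 0' 80; python3 go.py 600 -0.7 15 99.3; python3 -m crank '0 0 0 -0.02 0;  0 0 0 -0.05 0;  0 0 0 -0.08 0;  0 0 0 -0.09 0; 0 0 0 -0.09 0; 0 0 0 -0.09 0';  python3 go.py 465 356.8 130 70
```

```text
time_s: 21.55
tcp_pos: [601.3, -1.3, 17.7]
orientation: [3.126, 0.011, 1.731]
force: [-1.0, -0.2, 5.5]
width: 0.407
shift [ 0.0008 -0.0012  0.0027] turn -0.0023 | tcp [601.3  -1.3  17.7] yaw 99.17 w 0.407 F [-1.  -0.2  5.5] t 21.55
time_s: 22.15
tcp_pos: [598.3, -0.3, 105.7]
orientation: [3.129, 0.01, 1.731]
force: [-0.2, 0.1, -4.6]
width: 0.407
shift [ 0.3735 -0.0743 -0.0289] turn 0.5092 | tcp [ 5.983e+02 -3.000e-01  1.057e+02] yaw 99.17 w 0.407 F [-0.2  0.1 -4.6] t 22.15
```

```bash
python3 - <<'E'
from h import *
d=shot("top"); g=cv2.cvtColor(d["image"],cv2.COLOR_BGR2GRAY).astype(np.uint8)
sub=g[180:275,85:210]
m=((cv2.blur(sub,(9,9)).astype(int)-sub)>12).astype(np.uint8)
n,l,s,_=cv2.connectedComponentsWithStats(m,connectivity=8)
for i in range(1,n):
    if s[i,4]>60:
        v,u=np.where(l==i); q=atz(d,np.c_[u+85,v+180],18)[:,:2].astype(np.float32); print(s[i],cv2.minAreaRect(q))
cv2.imwrite("pics/m7.png",m*255)
E
```

```text
[ 26  27  66  43 296] ((464.90203857421875, 357.1453857421875), (124.7332534790039, 49.95017623901367), 70.54154968261719)
[ 95  40  22  51 125] ((429.7242431640625, 261.47344970703125), (5.645571708679199, 109.08438110351562), 69.24922180175781)
```

```bash
python3 go.py 466.3 357 130 70.2; python3 -m crank '0 0.035 -0.007 -0.01 0.05; 0 0.075 -0.015 -0.02 0.1; 0 0.115 -0.023 -0.03 0.16; 0 0.155 -0.031 -0.03 0.22; 0 0.195 -0.039 -0.03 0.28; 0 0.235 -0.047 -0.03 0.34; 0 0.275 -0.055 -0.03 0.4; 0 0.315 -0.063 -0.03 0.45; 0 0.35 -0.07 -0.03 0.49; 0 0.368 -0.073 -0.03 0.506; 0 0.374 -0.073 -0.03 0.506; 0 0.374 -0.073 -0.03 0.506; 0 0.374 -0.073 -0.03 0.506'; python3 go.py 466.3 357 50 70.2;
```

```text
shift [ 0.3734 -0.0726 -0.0293] turn 0.5056 | tcp [ 5.978e+02 -2.000e-01  1.051e+02] yaw 99.17 w 0.41 F [-0.9  0.2 -5.1] t 22.2
time_s: 23.5
tcp_pos: [465.7, 356.3, 129.6]
orientation: [3.128, 0.005, 1.224]
force: [0.5, -0.2, -4.2]
width: 0.407
shift [ 0.0013 -0.0008  0.0796] turn -0.0008 | tcp [465.7 356.3 129.6] yaw 70.16 w 0.407 F [ 0.5 -0.2 -4.2] t 23.5
```

```bash
python3 -m crank '0 0 0 0.03 0; 0 0.001 0 0.06 0; 0 0.0013 -0.0008 0.075 0; 0 0.0013 -0.0008 0.085 0; 0 0.0013 -0.0008 0.09 0; 0 0.0013 -0.0008 0.09 0; 0 0.0013 -0.0008 0.09 0'; python3 go.py 466.3 357 30 70.2; python3 - <<'E'
from h import *
d=shot("top"); cv2.imwrite("pics/top7.png",cv2.resize(d["image"][170:280,80:220],None,fx=5,fy=5,interpolation=cv2.INTER_CUBIC))
d=shot("side"); cv2.imwrite("pics/side7.png",cv2.resize(d["image"][60:220,130:330],None,fx=4,fy=3.7,interpolation=cv2.INTER_CUBIC))
E
```

```text
time_s: 24.2
tcp_pos: [467.5, 357.4, 40.9]
orientation: [3.127, 0.003, 1.224]
force: [0.1, 0.1, -3.7]
width: 0.407
shift [-0.0008 -0.0011  0.0109] turn -0.0008 | tcp [467.5 357.4  40.9] yaw 70.15 w 0.407 F [ 0.1  0.1 -3.7] t 24.2
```

View pics/top7.png

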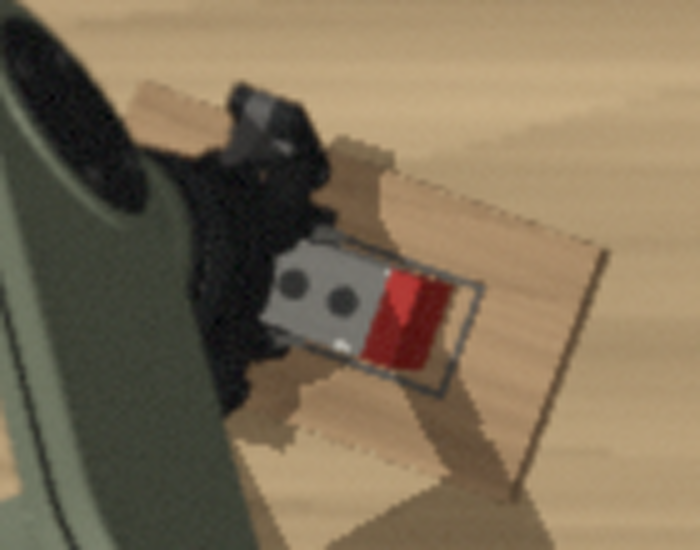

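View pics/side7.png

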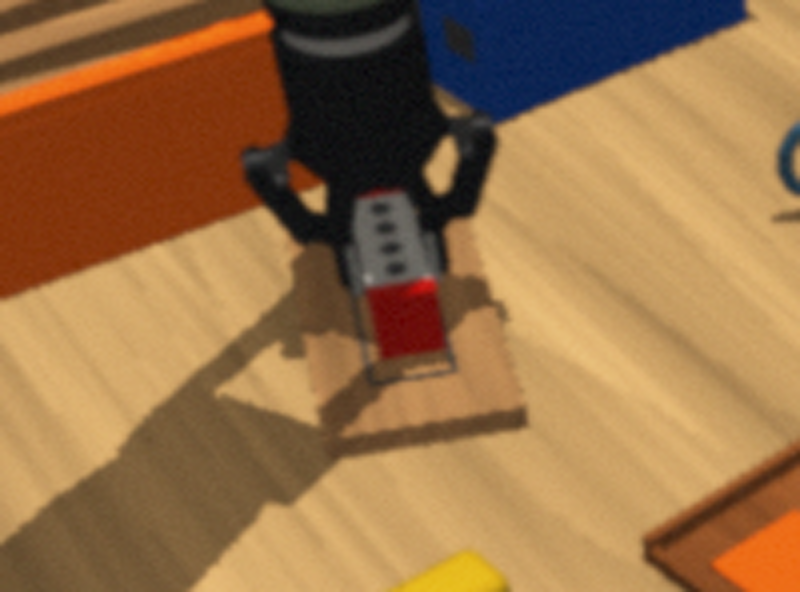

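```bash
python3 - <<'E'
from h import *
d=shot("top")
f=lambda L,ox,oy:[((x+.5)/5-.5+ox,(y+.5)/5-.5+oy) for x,y in L]
o=atz(d,f([(342,301),(292,285)],80,170),73.2)[:,:2]; print(o)
u=(o[1]-o[0])/np.linalg.norm(o[1]-o[0]); print("yaw",np.degrees(np.arctan2(u[1],u[0])),"ctr", (o[0]+30*u+o[1]+10*u)/2)
d=shot("side")
f=lambda L:[((x+.5)/4-.5+130,(y+.5)/3.7-.5+60) for x,y in L]
o=atz(d,f([(380,207),(386,228),(391,248),(396,268)]),73.2)[:,:2];print(o,o.mean(0)); e=o[0]-o[3];print(np.degrees(np.arctan2(e[1],e[0])))
f=lambda L:[((x+.5)/4-.5+130,(y+.5)/3.7-.5+60) for x,y in L]
print("outline near end side",atz(d,f([(373,382),(452,370)]),18)[:,:2])
E
```

```text
[[457.77655171 330.59858702]
 [463.88783364 349.75398192]]
yaw 72.30538701181995 ctr [466.91106246 359.23008572]
[[478.75258275 390.63452466]
 [471.68994755 369.99163311]
 [464.82266608 351.08998333]
 [458.12956946 332.67876129]] [468.34869146 361.09872559]
70.41237686222559
outline near end side [[424.1868429  311.36796428]
 [464.88636817 295.77404365]]
```

```bash
python3 go.py 465.8 355.2 30.3 70.2; python3 -m crank '0 -0.0026 -0.0012 0 0; 0 -0.0026 -0.0012 0.004 0; 0 -0.0026 -0.0012 0.007 0; 0 -0.0026 -0.0012 0.009 0; 0 -0.0026 -0.001 0.0105 0;  0 -0.0026 -0.001 0.0105 0;  0 -0.0026 -0.001 0.0105 0'; python3 go.py 465.8 355.2 30 70.2
```

```text
shift [-0.0025 -0.0006  0.0104] turn -0.0006 | tcp [467.1 357.4  40.7] yaw 70.16 w 0.41 F [-0.5  0.  -4.4] t 24.4
time_s: 25.1
tcp_pos: [465.5, 355.3, 30.1]
orientation: [3.127, 0.004, 1.225]
force: [-1.1, -0.8, -3.9]
width: 0.407
shift [0.     0.0003 0.0001] turn -0.0005 | tcp [465.5 355.3  30.1] yaw 70.17 w 0.407 F [-1.1 -0.8 -3.9] t 25.1
```

```bash
python3 -m crank '0 0 0 0.0007 0; 0 0 0 0.0012 0; 0 0 0 0.0012 0'; python3 -m crank '0.5 0 0 0 0; 0.6 0 0 0 0; 0.7 0 0 0 0; 0.7 0 0 0 0; 0.7 0 0 -0.02 0; 0.7 0 0 -0.05 0; 0.7 0 0 -0.09 0; 1 0 0 -0.13 0; 1 0 0 -0.165 0; 1 0 0 -0.17 0; 1 0 0 -0.17 0; 1 0 0 -0.17 0'; python3 go.py 416.3 -339.8 205 98.15;
```

```text
time_s: 25.4
tcp_pos: [465.7, 355.4, 29.8]
orientation: [3.127, 0.003, 1.225]
force: [-1.9, 0.5, 3.3]
width: 0.411
time_s: 26.6
tcp_pos: [462.6, 356.3, 198.2]
orientation: [3.128, 0.005, 1.225]
force: [-0.2, -0.4, 0.1]
width: 1.002
shift [-6.705e-01  1.927e-01 -6.000e-04] turn -0.4884 | tcp [462.6 356.3 198.2] yaw 70.17 w 1.002 F [-0.2 -0.4  0.1] t 26.6
```

```bash
python3 -m crank '1 -0.03 0.009 0 -0.03; 1 -0.075 0.022 0 -0.07; 1 -0.12 0.035 0 -0.11; 1 -0.165 0.048 0 -0.15; 1 -0.21 0.061 0 -0.19; 1 -0.255 0.074 0 -0.23; 1 -0.3 0.087 0 -0.27; 1 -0.345 0.1 0 -0.31; 1 -0.39 0.113 0 -0.35; 1 -0.435 0.126 0 -0.39; 1 -0.48 0.139 0 -0.43; 1 -0.525 0.152 0 -0.46; 1 -0.57 0.165 0 -0.488; 1 -0.61 0.177 0 -0.488; 1 -0.645 0.187 0 -0.488; 1 -0.667 0.192 0 -0.488; 1 -0.6705 0.1927 0 -0.488; 1 -0.6705 0.1927 0 -0.488; 1 -0.6705 0.1927 0 -0.488'; python3 go.py 416.3 -339.8 94 98.15;python3 - <<'E'
from h import *
d=shot("top"); P=cloud(d)
cv2.imwrite("pics/top8.png",cv2.resize(d["image"][170:280,80:220],None,fx=5,fy=5,interpolation=cv2.INTER_CUBIC))
cv2.imwrite("pics/top8full.png",d["image"])
d2=shot("wrist"); cv2.imwrite("pics/wrist8.png",d2["image"])
box=np.zeros((480,640),bool);box[170:280,80:220]=1
m=box&(P[...,2]>55)&(P[...,2]<70)
v,u=np.where(m); q=atz(d,np.c_[u,v],62)[:,:2].astype(np.float32);print("jig",m.sum(),cv2.minAreaRect(q),q.mean(0),np.median(P[m][:,2]))
E
```

```text
time_s: 28.5
tcp_pos: [415.9, -338.1, 202.9]
orientation: [3.134, 0.008, 1.713]
force: [-0.1, -0.2, -0.0]
width: 0.998
shift [-0.0008 -0.0007  0.1089] turn 0.0003 | tcp [ 415.9 -338.1  202.9] yaw 98.17 w 0.998 F [-0.1 -0.2 -0. ] t 28.5
jig 1095 ((466.2337951660156, 355.99853515625), (113.43155670166016, 36.21397399902344), 70.27558135986328) [466.19635 356.0257 ] 63.02409133955358
```

View pics/top8.png

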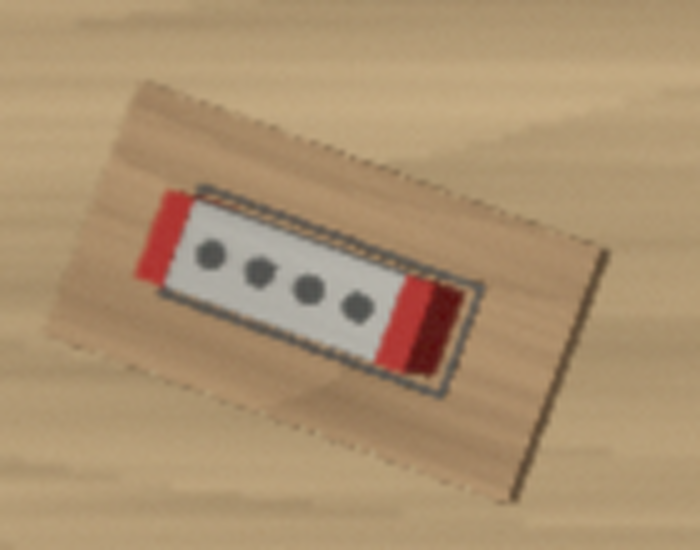

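View pics/wrist8.png

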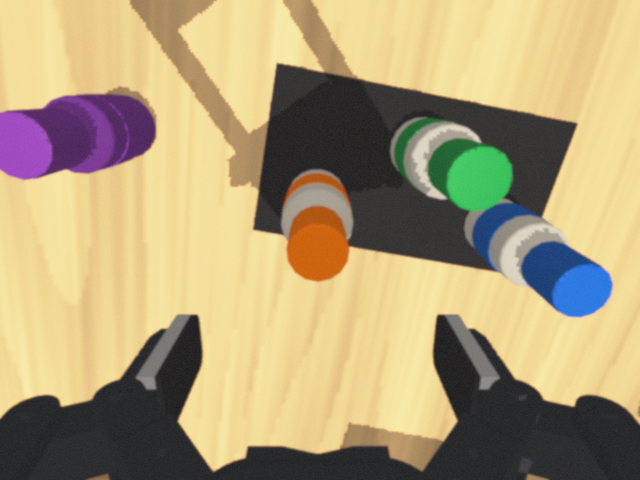

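The jig sits inside the outline, about 1.5 mm off centre with its yaw within 0.3°. The orange cap is at (318, 250), centred in the jaws, so I grip it next.

```bash
python3 -m crank '1 -0.0008 -0.0007 0.04 0; 1 -0.0008 -0.0007 0.08 0; 1 -0.0008 -0.0007 0.1 0; 1 -0.0008 -0.0007 0.1085 0; 1 -0.0008 -0.0007 0.1085 0; 0 -0.0008 -0.0007 0.1085 0; 0 -0.0008 -0.0007 0.1085 0; 0 -0.0008 -0.0007 0.1085 0; 0 -0.0008 -0.0007 0.1085 0; 0 -0.0008 -0.0007 0.1085 0; 0 -0.0008 -0.0007 0.1085 0; 0 -0.0008 -0.0007 0.1085 0; 0 -0.0008 -0.0007 0.1085 0' 50; python3 go.py 533 66.4 205 98.15
```

```text
time_s: 29.9
tcp_pos: [417.6, -341.0, 96.9]
orientation: [3.132, 0.012, 1.714]
force: [-1.2, 0.8, 5.5]
width: 0.412
shift [ 0.3854  0.1736 -0.1111] turn 0.0012 | tcp [ 417.6 -341.    96.9] yaw 98.22 w 0.412 F [-1.2  0.8  5.5] t 29.9
```

```bash
python3 -m crank '0 0 0 -0.03 0; 0 0 0 -0.07 0; 0 0.01 0.005 -0.11 0; 0 0.04 0.018 -0.11 0; 0 0.08 0.036 -0.11 0; 0 0.12 0.054 -0.11 0; 0 0.16 0.072 -0.11 0; 0 0.2 0.09 -0.11 0; 0 0.24 0.108 -0.11 0; 0 0.28 0.126 -0.11 0; 0 0.32 0.144 -0.11 0; 0 0.355 0.16 -0.11 0; 0 0.378 0.17 -0.11 0;0 0.3855 0.1737 -0.11 0; 0 0.3855 0.1737 -0.11 0; 0 0.3855 0.1737 -0.11 0; 0 0.3855 0.1737 -0.11 0' 50; python3 go.py 533 66.4 106 98.15
```

```text
time_s: 31.6
tcp_pos: [532.8, 65.2, 203.7]
orientation: [3.132, 0.012, 1.712]
force: [0.1, 0.3, -3.4]
width: 0.413
shift [ 0.0024 -0.0005  0.0977] turn -0.0006 | tcp [532.8  65.2 203.7] yaw 98.12 w 0.413 F [ 0.1  0.3 -3.4] t 31.6
```

```bash
python3 -m crank '0 0.001 0 0.03 0; 0 0.002 0 0.06 0; 0 0.0024 -0.0005 0.08 0; 0 0.0024 -0.0005 0.09 0; 0 0.0024 -0.0005 0.095 0; 0 0.0024 -0.0005 0.098 0; 0 0.0024 -0.0005 0.098 0; 0 0.0024 -0.0005 0.098 0' 50; python3 go.py 533 66.4 103 98.15; python3 - <<'E'
from h import *
d=shot("side"); cv2.imwrite("pics/side9.png",cv2.resize(d["image"][140:290,270:450],None,fx=4,fy=4,interpolation=cv2.INTER_CUBIC))
E
```

```text
time_s: 32.4
tcp_pos: [534.0, 66.3, 106.8]
orientation: [3.13, 0.013, 1.712]
force: [-0.3, -1.0, -3.0]
width: 0.412
shift [ 0.0003 -0.001   0.0038] turn -0.0007 | tcp [534.   66.3 106.8] yaw 98.11 w 0.412 F [-0.3 -1.  -3. ] t 32.4
```

View pics/side9.png

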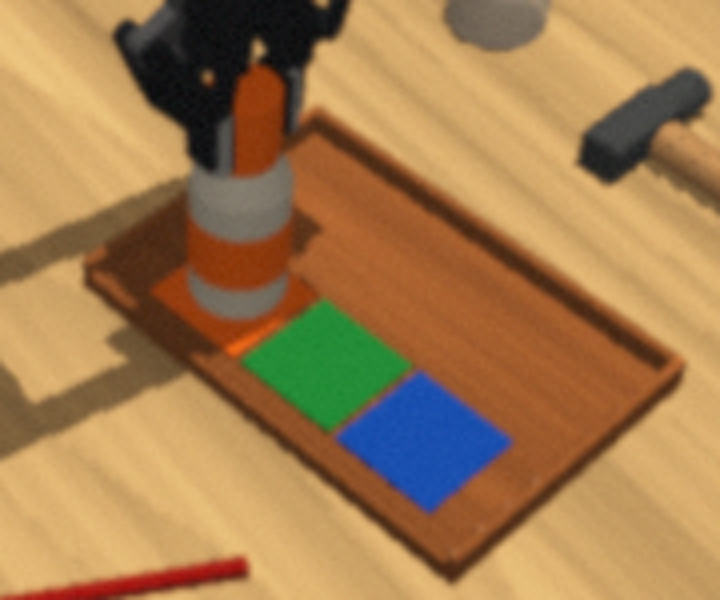

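The orange bottle hovers about 4 mm above its pad, with its base at (240, 300) in the crop, roughly central.

```bash
python3 -m crank '0 0 -0.0007 0.002 0; 0 0 -0.0007 0.003 0; 0 0 -0.0007 0.004 0; 0 0 -0.0007 0.0045 0; 0 0 -0.0007 0.0045 0' 50; python3 -m crank '0.6 0 0 0 0; 0.8 0 0 0 0; 1 0 0 0 0; 1 0 0 0 0;1 0 0 -0.03 0; 1 0 0 -0.06 0; 1 0 0 -0.09 0; 1 0 0 -0.1 0; 1 0 0 -0.1 0; 1 0 0 -0.1 0; 1 0 0 -0.1 0' 50;  python3 go.py 495.5 -285.7 204 98.15; python3 scan.py | head -3
```

```text
time_s: 32.95
tcp_pos: [533.5, 66.2, 102.9]
orientation: [3.13, 0.013, 1.713]
force: [-0.5, 0.7, 1.8]
width: 0.407
time_s: 34.05
tcp_pos: [530.7, 67.4, 200.6]
orientation: [3.134, 0.012, 1.713]
force: [0.6, 0.0, 0.5]
width: 0.996
shift [-3.446e-01 -8.480e-02  2.000e-04] turn -0.0005 | tcp [530.7  67.4 200.6] yaw 98.12 w 0.996 F [0.6 0.  0.5] t 34.05Traceback (most recent call last):
  File "scan.py", line 13, in <module>
    lo=l==1+np.argmax(s[1:,4])
            ~~~~~~~~~^^^^^^^^^
    return _wrapfunc(a, 'argmax', axis=axis, out=out, **kwds)
    return bound(*args, **kwds)
ValueError: attempt to get argmax of an empty sequence
```

```bash
python3 -m crank '1 -0.03 -0.007 0 0; 1 -0.075 -0.018 0 0; 1 -0.12 -0.03 0 0; 1 -0.165 -0.041 0 0; 1 -0.21 -0.052 0 0; 1 -0.255 -0.063 0 0; 1 -0.3 -0.074 0 0; 1 -0.335 -0.082 0 0; 1 -0.3446 -0.0848 0 0; 1 -0.3446 -0.0848 0 0; 1 -0.3446 -0.0848 0 0; 1 -0.3446 -0.0848 0 0' 50; python3 go.py 495 -286 96 98.15; python3 scan.py 2>&1| head -2; python3 - <<'E'
from h import *
d2=shot("wrist"); cv2.imwrite("pics/wrist10.png",d2["image"])
E
```

```text
time_s: 35.3
tcp_pos: [495.6, -283.9, 203.7]
orientation: [3.135, 0.011, 1.714]
force: [0.6, -0.5, -0.1]
width: 1.0
shift [-0.0008 -0.0017  0.1077] turn 0.0014 | tcp [ 495.6 -283.9  203.7] yaw 98.23 w 1.0 F [ 0.6 -0.5 -0.1] t 35.3
orange 275 228 topz [137.9 140.  142.1] cloud [533.6  66.5 140. ] encl [[533.9  66.9 139. ]] r mm 16.791838146209717
  pad ((531.6143798828125, 67.10633087158203), (58.37782287597656, 60.71294021606445), 8.20876693725586)
```

View pics/wrist10.png

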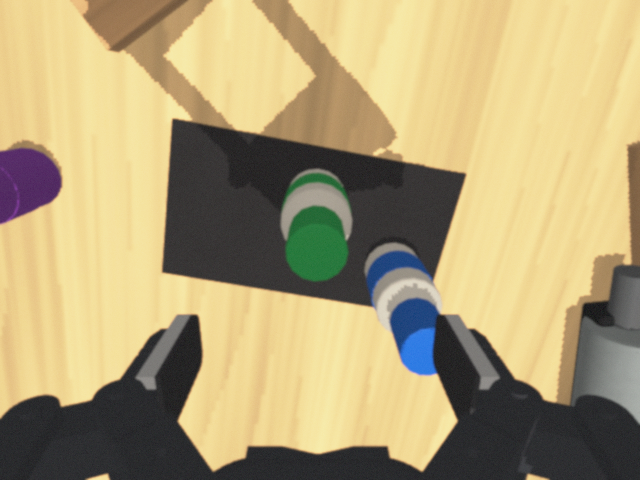

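```bash
python3 -m crank '1 -0.0008 -0.0017 0.04 0; 1 -0.0008 -0.0017 0.08 0; 1 -0.0008 -0.0017 0.1 0; 1 -0.0008 -0.0017 0.1075 0; 1 -0.0008 -0.0017 0.1075 0; 0 -0.0008 -0.0017 0.1075 0; 0 -0.0008 -0.0017 0.1075 0; 0 -0.0008 -0.0017 0.1075 0; 0 -0.0008 -0.0017 0.1075 0; 0 -0.0008 -0.0017 0.1075 0; 0 -0.0008 -0.0017 0.1075 0; 0 -0.0008 -0.0017 0.1075 0; 0 -0.0008 -0.0017 0.1075 0' 50; python3 go.py 542 3.3 205 98.15;
```

```text
time_s: 36.7
tcp_pos: [496.2, -287.1, 98.3]
orientation: [3.132, 0.014, 1.715]
force: [-0.2, 0.2, 6.1]
width: 0.409
shift [ 0.2793  0.088  -0.1097] turn 0.0016 | tcp [ 496.2 -287.1   98.3] yaw 98.24 w 0.409 F [-0.2  0.2  6.1] t 36.7
```

```bash
python3 -m crank '0 0 0 -0.03 0; 0 0 0 -0.07 0; 0 0.01 0.003 -0.109 0; 0 0.04 0.0125 -0.109 0; 0 0.08 0.025 -0.109 0; 0 0.12 0.038 -0.109 0; 0 0.16 0.05 -0.109 0; 0 0.2 0.063 -0.109 0; 0 0.235 0.074 -0.109 0; 0 0.265 0.083 -0.109 0; 0 0.277 0.087 -0.109 0; 0 0.279 0.088 -0.109 0; 0 0.279 0.088 -0.109 0; 0 0.279 0.088 -0.109 0; 0 0.279 0.088 -0.109 0' 50; python3 go.py 542 2.7 108 98.15
```

```text
time_s: 38.2
tcp_pos: [542.0, 1.6, 204.2]
orientation: [3.133, 0.014, 1.713]
force: [0.2, -0.7, -3.3]
width: 0.405
shift [ 0.0024 -0.0007  0.0962] turn -0.0003 | tcp [542.    1.6 204.2] yaw 98.13 w 0.405 F [ 0.2 -0.7 -3.3] t 38.2
```

```bash
python3 -m crank '0 0.001 0 0.03 0; 0 0.002 0 0.06 0; 0 0.0024 -0.0007 0.08 0; 0 0.0024 -0.0007 0.09 0; 0 0.0024 -0.0007 0.094 0; 0 0.0024 -0.0007 0.096 0; 0 0.0024 -0.0007 0.096 0; 0 0.0024 -0.0007 0.096 0' 50; python3 go.py 542 2.7 104.2 98.15; python3 - <<'E'
from h import *
d=shot("side"); cv2.imwrite("pics/side11.png",cv2.resize(d["image"][140:290,270:450],None,fx=4,fy=4,interpolation=cv2.INTER_CUBIC))
E
```

```text
time_s: 39.0
tcp_pos: [543.0, 2.5, 109.4]
orientation: [3.13, 0.015, 1.713]
force: [0.1, -0.2, -3.2]
width: 0.413
shift [ 0.0005 -0.0011  0.0052] turn -0.0004 | tcp [543.    2.5 109.4] yaw 98.13 w 0.413 F [ 0.1 -0.2 -3.2] t 39.0
```

View pics/side11.png

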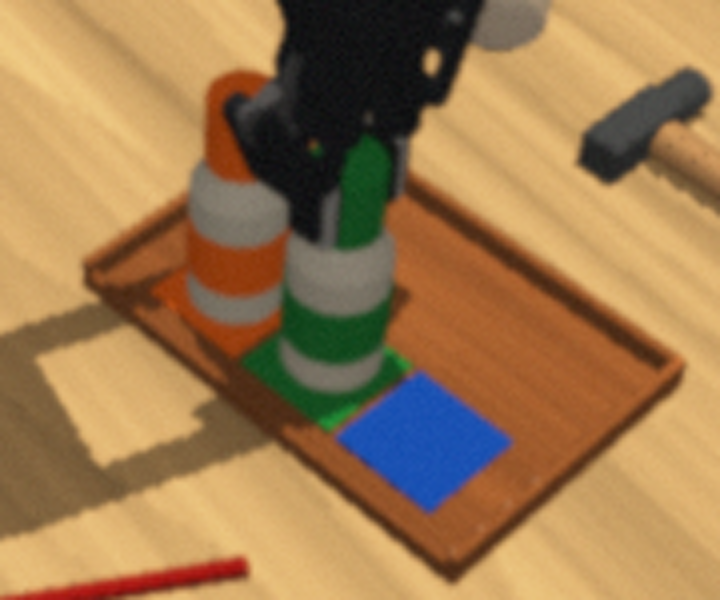

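Green hovers over its pad, and orange stands upright on its own.

```bash
python3 -m crank '0 0.0003 -0.001 0.002 0; 0 0.0003 -0.001 0.004 0; 0 0.0003 -0.001 0.0052 0; 0 0.0003 -0.001 0.006 0; 0 0.0003 -0.001 0.006 0' 50; python3 -m crank '0.6 0 0 0 0; 0.8 0 0 0 0; 1 0 0 0 0; 1 0 0 0 0;1 0 0 -0.03 0; 1 0 0 -0.06 0; 1 0 0 -0.09 0; 1 0 0 -0.1 0; 1 0 0 -0.1 0; 1 0 0 -0.1 0; 1 0 0 -0.1 0' 50;  python3 go.py 573.5 -341.5 204 98.15
```

```text
time_s: 39.55
tcp_pos: [542.2, 2.6, 104.3]
orientation: [3.13, 0.015, 1.713]
force: [-2.7, -0.1, 5.4]
width: 0.407
time_s: 40.65
tcp_pos: [539.5, 4.1, 202.0]
orientation: [3.134, 0.014, 1.713]
force: [-0.0, -0.2, -0.5]
width: 1.0
shift [-0.3469 -0.0153  0.0027] turn -0.0002 | tcp [539.5   4.1 202. ] yaw 98.14 w 1.0 F [-0.  -0.2 -0.5] t 40.65
```

```bash
python3 -m crank '1 -0.03 -0.001 0 0; 1 -0.075 -0.003 0 0; 1 -0.12 -0.005 0 0; 1 -0.165 -0.007 0 0; 1 -0.21 -0.009 0 0; 1 -0.255 -0.011 0 0; 1 -0.3 -0.013 0 0; 1 -0.335 -0.015 0 0; 1 -0.347 -0.0153 0 0; 1 -0.347 -0.0153 0 0; 1 -0.347 -0.0153 0 0; 1 -0.347 -0.0153 0 0' 50; python3 go.py 573.2 -341 96 98.15; python3 scan.py 2>&1| head -4; python3 - <<'E'
from h import *
d2=shot("wrist"); cv2.imwrite("pics/wrist12.png",d2["image"])
E
```

```text
time_s: 41.85
tcp_pos: [573.4, -339.5, 206.1]
orientation: [3.135, 0.012, 1.715]
force: [0.7, 0.8, -0.6]
width: 1.002
shift [-1.000e-04 -1.100e-03  1.101e-01] turn 0.0016 | tcp [ 573.4 -339.5  206.1] yaw 98.24 w 1.002 F [ 0.7  0.8 -0.6] t 41.85
orange 280 233 topz [138.3 140.1 141.7] cloud [533.5  67.  140. ] encl [[533.7  67.  139. ]] r mm 16.959801792144777
  pad ((531.6143798828125, 67.10638427734375), (58.37837219238281, 60.71249771118164), 8.20802116394043)
green 313 260 topz [137.2 139.7 141.9] cloud [541.1   3.4 139.2] encl [[541.    3.1 139. ]] r mm 18.282260410308837
  pad ((541.1209106445312, 3.345874786376953), (59.560604095458984, 59.618587493896484), 8.213950157165527)
```

View pics/wrist12.png

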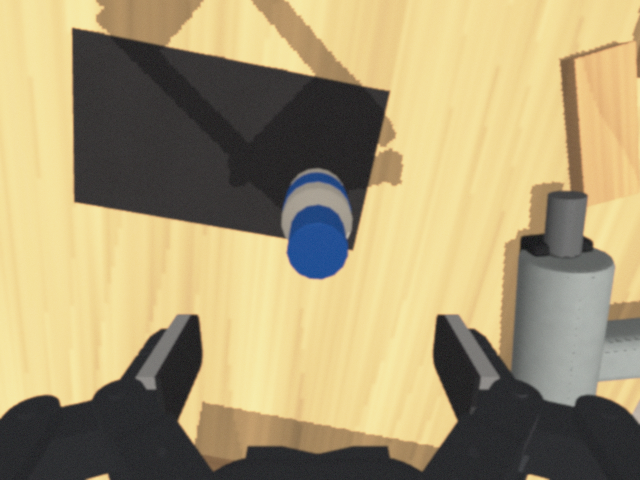

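Green is central on its pad. The blue cap is at (317, 248), centred in the jaws.

```bash
python3 -m crank '1 0 -0.001 0.04 0; 1 0 -0.001 0.08 0; 1 0 -0.001 0.1 0; 1 0 -0.001 0.11 0; 1 0 -0.001 0.11 0; 0 0 -0.001 0.11 0; 0 0 -0.001 0.11 0; 0 0 -0.001 0.11 0; 0 0 -0.001 0.11 0; 0 0 -0.001 0.11 0; 0 0 -0.001 0.11 0; 0 0 -0.001 0.11 0; 0 0 -0.001 0.11 0' 50; python3 go.py 551.2 -60 205 98.15;
```

```text
time_s: 43.25
tcp_pos: [574.6, -342.2, 98.7]
orientation: [3.132, 0.016, 1.715]
force: [-0.5, 0.5, 6.2]
width: 0.407
shift [ 0.2809  0.0184 -0.1106] turn 0.0018 | tcp [ 574.6 -342.2   98.7] yaw 98.25 w 0.407 F [-0.5  0.5  6.2] t 43.25
```

```bash
python3 -m crank '0 0 0 -0.03 0; 0 0 0 -0.07 0; 0 0.01 0.001 -0.11 0; 0 0.04 0.003 -0.11 0; 0 0.08 0.005 -0.11 0; 0 0.12 0.008 -0.11 0; 0 0.16 0.01 -0.11 0; 0 0.2 0.013 -0.11 0; 0 0.235 0.016 -0.11 0; 0 0.265 0.018 -0.11 0; 0 0.278 0.018 -0.11 0; 0 0.281 0.0184 -0.11 0; 0 0.281 0.0184 -0.11 0; 0 0.281 0.0184 -0.11 0; 0 0.281 0.0184 -0.11 0' 50; python3 go.py 551.2 -60.8 108.5 98.15
```

```text
time_s: 44.75
tcp_pos: [551.4, -61.3, 204.3]
orientation: [3.132, 0.016, 1.713]
force: [-0.4, -0.5, -2.5]
width: 0.405
shift [ 0.0021 -0.0011  0.0958] turn -0.0 | tcp [551.4 -61.3 204.3] yaw 98.15 w 0.405 F [-0.4 -0.5 -2.5] t 44.75
```

```bash
python3 -m crank '0 0.001 0 0.03 0; 0 0.002 0 0.06 0; 0 0.002 -0.0011 0.08 0; 0 0.002 -0.0011 0.09 0; 0 0.002 -0.0011 0.094 0; 0 0.002 -0.0011 0.096 0; 0 0.002 -0.0011 0.098 0; 0 0.002 -0.0011 0.098 0' 50; python3 go.py 551.2 -60.8 104.6 98.15; python3 - <<'E'
from h import *
d=shot("side"); cv2.imwrite("pics/side13.png",cv2.resize(d["image"][140:290,270:450],None,fx=4,fy=4,interpolation=cv2.INTER_CUBIC))
E
```

```text
time_s: 45.55
tcp_pos: [552.0, -61.2, 107.3]
orientation: [3.13, 0.017, 1.713]
force: [-0.4, -0.2, -2.9]
width: 0.41
shift [ 0.0005 -0.0008  0.0027] turn -0.0001 | tcp [552.  -61.2 107.3] yaw 98.15 w 0.41 F [-0.4 -0.2 -2.9] t 45.55
```

View pics/side13.png

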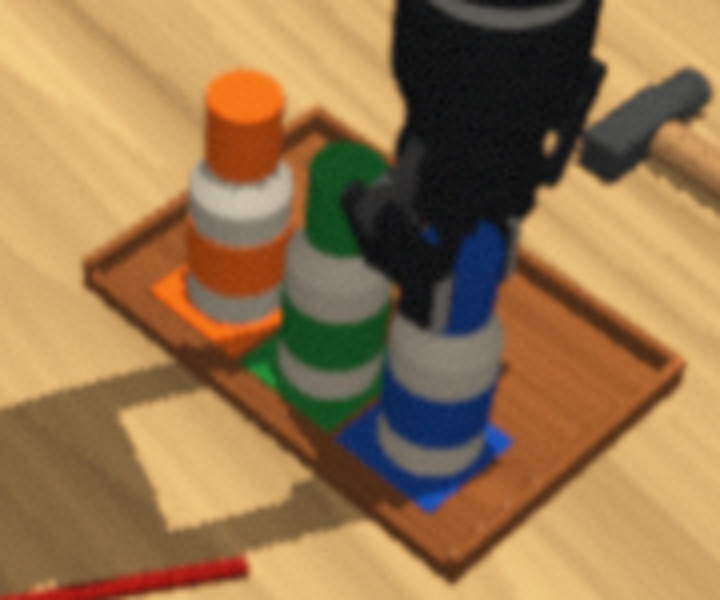

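```bash
python3 -m crank '0 0.0003 -0.0008 0.001 0; 0 0.0003 -0.0008 0.002 0; 0 0.0003 -0.0008 0.003 0; 0 0.0003 -0.0008 0.0035 0; 0 0.0003 -0.0008 0.0035 0' 50; python3 -m crank '0.6 0 0 0 0; 0.8 0 0 0 0; 1 0 0 0 0; 1 0 0 0 0;1 0 0 -0.03 0; 1 0 0 -0.06 0; 1 0 0 -0.1 0; 1 -0.04 0 -0.1 0; 1 -0.08 0 -0.1 0; 1 -0.12 0 -0.1 0; 1 -0.16 0 -0.1 0; 1 -0.2 0 -0.1 0; 1 -0.24 0 -0.1 0; 1 -0.26 0 -0.1 0; 1 -0.26 0 -0.1 0; 1 -0.26 0 -0.1 0' 50; python3 scan.py 2>&1 | head -7; python3 - <<'E'
from h import *
d=shot("side"); cv2.imwrite("pics/side14.png",d["image"])
d=shot("top"); cv2.imwrite("pics/top14.png",d["image"]); P=cloud(d)
box=np.zeros((480,640),bool);box[170:280,80:220]=1
m=box&(P[...,2]>55)&(P[...,2]<70)
v,u=np.where(m); q=atz(d,np.c_[u,v],62)[:,:2].astype(np.float32);print("jig",cv2.minAreaRect(q))
E
```

```text
time_s: 46.1
tcp_pos: [551.5, -61.1, 104.7]
orientation: [3.13, 0.017, 1.713]
force: [-1.9, 0.3, 4.6]
width: 0.405
time_s: 47.7
tcp_pos: [586.7, -316.6, 208.6]
orientation: [3.13, 0.016, 1.712]
force: [-0.0, 0.4, 0.1]
width: 1.004
orange 284 235 topz [137.9 139.9 141.8] cloud [533.5  66.9 139.8] encl [[533.7  67.  139. ]] r mm 16.959801792144777
  pad ((531.6143798828125, 67.10638427734375), (58.37837219238281, 60.71249771118164), 8.20802116394043)
green 313 261 topz [137.5 139.8 142. ] cloud [541.5   3.5 139.4] encl [[541.5   3.1 139. ]] r mm 18.10257918739319
  pad ((541.1209106445312, 3.345874786376953), (59.560604095458984, 59.618587493896484), 8.213950157165527)
blue 310 248 topz [137.2 140.  141.9] cloud [549.9 -60.5 139.2] encl [[549.9 -60.4 139. ]] r mm 17.75807238769531
  pad ((550.1288452148438, -59.82478332519531), (58.168128967285156, 57.92251205444336), 8.22463607788086)
mat ((492.88690185546875, -322.10565185546875), (154.06201171875, 244.9365692138672), 87.88551330566406)
jig ((466.0765380859375, 355.6125793457031), (114.2554702758789, 36.21718215942383), 70.25548553466797)
```

View pics/side14.png

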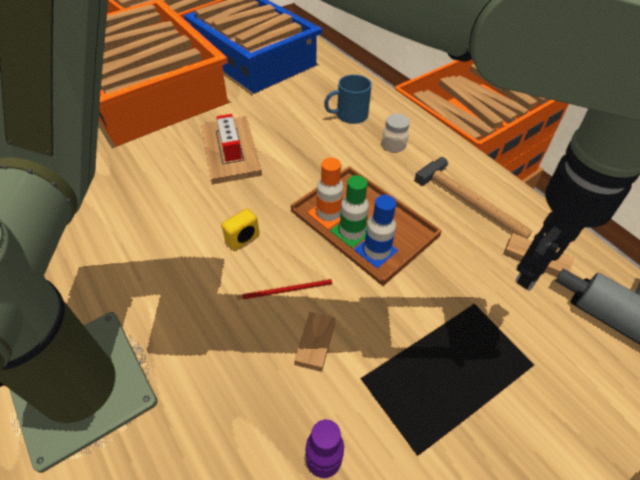

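View pics/top14.png

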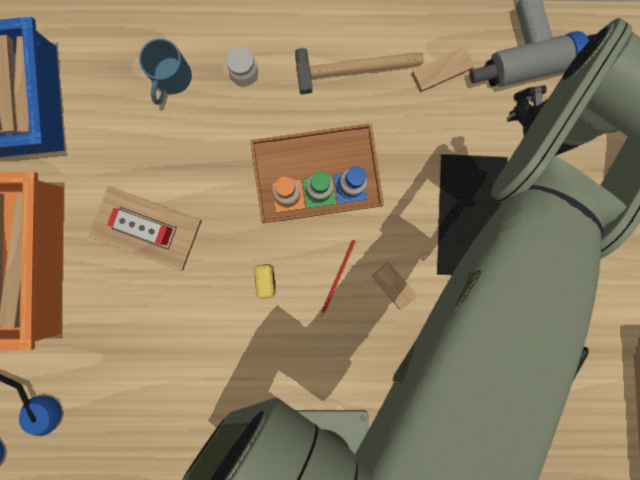

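The three bottles stand upright on their own pads, at (287, 190), (320, 185) and (354, 182) in the top view. The jig lies in its outline at (142, 227), and the gripper is clear of everything.

```bash
python3 -c "
from station import order
print(order.close_job())"
```

```text
the job is handed in; nothing more can be done
None
```

The job is done and handed in at about 48 s of the 144 s allowed; the station reports no verdict. I moved blue, green and orange onto the mat, laid the jig in the outline on the pine board, then put orange, green and blue back on their own pads. No bottle was tipped, and the purple look-alike was left alone.

Last checks from the top camera, taken with the gripper clear of everything:

| Item | Distance from target centre | Limit | Notes |
|---|---|---|---|
| Orange bottle | about 1.6 mm | 12 mm | upright |
| Green bottle | about 0.4 mm | 12 mm | upright |
| Blue bottle | about 0.7 mm | 12 mm | upright |
| Jig | about 2 mm | 12 mm | about 0.3° off the outline's direction by outline fit (limit 10°) |

- **Calibration:** the top camera and the arm disagreed by about 1–2 mm, and the side camera by about 3 mm. These are well inside the 12 mm limits.
- **Failed or wrong checks:** one camera scan failed because the arm blocked the view, and I repeated it successfully. The mat reading in the last scan was also wrong because the arm partly covered the mat, but it was not used.

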